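# Make up two seasoning trays from the stock

### The arm

A 6-joint arm with a two-finger parallel gripper is mounted at the origin on a cart in front of the work surface, level with it; the furniture and walls round the work are solid. World frame = base frame: x ahead of the robot, y to its left, z up, the work surface at z = 0. Lengths are in m, angles in degrees, forces in N, time in s.
With the tool pointing down it reaches from about 0.325 to 0.85 m from the base axis. Payload 15.5 kg.
Tool frame: the origin (TCP) lies at the very end of the fingers, on their centre line; the grasp point (between the pads) lies arm.grip_depth behind it (arm.grip_depth is the distance from the TCP to the grasp point, in m); z points along the fingers, y is the line along which they close (so a half turn about z gives the same grasp; the last joint's range is limited). The gripper opens to 91 mm and grips with 3 to 60 N. Pads are 32 mm wide; open, the fingers measure 118 mm over their backs; the gripper's body (76 mm by 178 mm) begins 60 mm behind the grasp point.
Start: joints at [69.7, 28.281, 77.091, -0, 74.628, -5.472], TCP at [0.16, 0.604, 0.214] pointing down, gripper open.
Joint ranges: [-166.48, 166.48], [-47.26, 123.95], [12.59, 153.08], [-70.14, 250.14], [6.76, 159.57], [-176.63, 176.63]. Speed limits (degrees/s): [108.29, 108.29, 147.25, 172.46, 172.46, 172.46].

### API

Orientations are given as a 3x3 rotation matrix whose columns are the frame's x, y, z axes.
In Python, from rig import arm gives the robot as it stands. Calls block until the motion is done:
- arm.move_to(position, orientation): joint-space move of the TCP to a pose.
- arm.move_l(position, orientation=None, feed=0.15): straight line of the TCP; orientation=None keeps the orientation; feed is the mean speed in m/s.
- arm.move_joints(angles): joint-space move.
- arm.grip(opening): finger opening in m; the grip force is fixed at half the most; returns when the fingers have stopped.
- arm.sleep(seconds).
- arm.solve_ik(position, orientation): joint angles nearest the present ones, or None.
- arm.snapshot(name): name is "scene" or "top" or "wrist"; returns the picture (420x560x3 uint8, red, green, blue); there is no depth.
- arm.get_calibration(name): a dict with "intrinsics" (3x3 intrinsics, pixels), "cam_to_world" (4x4, takes a point from camera to world coordinates). Camera axes: x right, y down, z forward; pixel columns grow to the right and rows downward; lengths in m; the calibration is good to about 2 mm. A picture is of the moment at which its call begins: read the wrist's pose just before it. get_calibration takes no time and is no camera call; for the wrist camera it gives the pose at the moment of the call.
A pose or a line that the arm cannot do raises arm.Unreachable and nothing moves.
- arm.sign_off(): hands the job in; it is judged then, once.
Readings, each from a call of its own:
- arm.current_t(): time.
- arm.current_joint_positions(): joint angles.
- arm.current_dq(): joint speeds.
- arm.current_tau(): joint torques, N m.
- arm.current_ee_pos(): TCP position.
- arm.current_tool_rot(): TCP orientation.
- arm.current_force(): force on the tool from outside, world axes, zero at the start.
- arm.current_torque(): the same for the moment, N m.
- arm.current_width(): finger opening in m.
- arm.current_grasp_force(): force on a finger pad.
Only numpy, scipy, OpenCV 4.12 (cv2) and the standard library are available. Lean on these libraries where they do the work, as an engineer would, in place of code of your own. Each camera call takes 0.05 s, during which the arm holds its last target. There are 200 camera calls.

### The job

Make up the two seasoning trays that lie on the cold hob: the blue tray gets the lemon, lying in its oblong well with the same side down as now, and the salt shaker, standing in its round well; the wooden tray gets the pepper mill, standing in its larger well, and the spice jar of red spice (dark-blue patch on its green cap), standing in its smaller well. Each thing must sit down on the floor of its well and be let go. Leave the other spice jar (white patch on its green cap) and the jam jar standing where they are.

Things in the scene. Friction and masses are not known exactly. Their poses are not given: they have to be found in the camera images.
- blue_tray: Blue painted seasoning tray with two wells of different shape. Fixed on the cold hob glass (6 mm above the worktop). Board 190 (own x) x 88 (y) x 14 mm, small steel pull at each end; origin at centre of underside, z up. Wells 8 mm deep, floors 6 mm above the origin, centred on y = 0: oblong well 94 mm (x) by 74 mm (y) at x = -40 mm; round well, 62 mm across, at x = +48 mm.
- wood_tray: Pale wooden seasoning tray with two round wells of different width. Fixed on the cold hob glass (6 mm above the worktop). Board 190 (own x) x 88 (y) x 14 mm, small steel pull at each end; origin at centre of underside, z up. Wells 8 mm deep, floors 6 mm above the origin, centred on y = 0: larger well, 76 mm across, at x = -48 mm; smaller well, 64 mm across, at x = +46 mm.
- lemon: Yellow lemon lying on its side, 78 mm long (own x), 55 mm wide (own y), 56 mm high, about 0.11 kg. Rests on a slightly flat side. Origin under its middle; x along its length, z up. Best gripped across its 55 mm width at about half its height.
- salt_shaker: Small salt shaker, grey band and domed grey top with holes, round, 44 mm across, 90 mm high, light. Origin at the centre of its foot, z up; stands upright.
- red_spice_jar: Glass spice jar of red spice with a dark-blue label; green screw cap with a dark-blue round patch on top. Round, 46 mm across, 106 mm high (cap from 85 mm up, 45 mm across), about 0.11 kg. Origin at the centre of its foot, z up; stands upright.
- pepper_mill: Tall dark-brown wooden pepper mill, round, 58 mm across the body, 170 mm high, about 0.18 kg. Its head, 49 mm across from 123 to 159 mm up, does not turn and is the place to grip (widest 141 mm up, domed above that); a small metal knob tops it. Origin at the centre of its foot, z up; stands upright.
- white_patch_jar: Glass spice jar of dark grains with a pale label; green screw cap with a white round patch on top. Round, 46 mm across, 106 mm high; not needed, stays where it stands. Origin at the centre of its foot, z up.
- jam_jar: Jam jar with a yellow-gold lid, 71 mm across, 110 mm high; not needed, stays where it stands. Origin at the centre of its foot, z up.
Mind the look-alikes: they are no part of the job. Of the things shaped like the lemon, the yellow one is meant.

How it is judged (in metres and radians):
At the end, for the whole second after the job is handed in: Lemon in the oblong and salt shaker in the round well of the blue tray; pepper mill in the larger and red spice jar in the smaller well of the wooden tray: each within 13 mm of centre in x and y, down on the well floor, upright, still, let go. White-patch spice jar and jam jar upright within 30 mm (x of lemon in the frame of blue_tray between -0.053 and -0.027 m and y of lemon in the frame of blue_tray between -0.013 and 0.013 m and z of lemon in the frame of blue_tray between 0.002 and 0.01 m and angle between lemon's own z axis and vertical below 0.5 rad and linear speed of each of lemon, salt_shaker, pepper_mill, red_spice_jar below 0.02 m/s and angular speed of each of lemon, salt_shaker, pepper_mill, red_spice_jar below 0.2 rad/s and x of salt_shaker in the frame of blue_tray between 0.035 and 0.061 m and y of salt_shaker in the frame of blue_tray between -0.013 and 0.013 m and z of salt_shaker in the frame of blue_tray between 0.002 and 0.01 m and angle between each of salt_shaker, pepper_mill, red_spice_jar's own z axis and vertical below 0.12 rad and x of pepper_mill in the frame of wood_tray between -0.061 and -0.035 m and y of pepper_mill in the frame of wood_tray between -0.013 and 0.013 m and z of pepper_mill in the frame of wood_tray between 0.002 and 0.01 m and x of red_spice_jar in the frame of wood_tray between 0.033 and 0.059 m and y of red_spice_jar in the frame of wood_tray between -0.013 and 0.013 m and z of red_spice_jar in the frame of wood_tray between 0.002 and 0.01 m and distance of each of white_patch_jar, jam_jar from where it was at the start of the episode below 0.03 m and angle between each of white_patch_jar, jam_jar's own z axis and vertical below 0.15 rad); the robot touches nothing.
It fails at once if the white-patch spice jar is pushed away or knocked over (distance of white_patch_jar from where it was at the start of the episode above 0.03 m or angle between white_patch_jar's own z axis and vertical above 0.35 rad).
It fails at once if the jam jar is pushed away or knocked over (distance of jam_jar from where it was at the start of the episode above 0.03 m or angle between jam_jar's own z axis and vertical above 0.35 rad).
It also fails if it takes over 104 s, if anything falls off the work surface, if the arm or the gripper's body presses on something with over 40 N, if the wrist force passes 120 N, or if a joint passes its speed limit or range.

## Working session

There is one attempt and no reset: what is moved stays moved. The work goes in short steps, each a Python script; the robot and the scene stay as the last script left them, time stands still between calls to the robot, and variables do not carry over. Pictures are saved under pics/ and viewed, at most 14 in all, crops included, and the job is handed in when it is done.

```bash
ls; mkdir -p pics
python3 - <<'E'
from rig import arm
import cv2,numpy as np
for n in ("scene","top"):
    im=arm.snapshot(n); cv2.imwrite(f"pics/{n}0.png",im[:,:,::-1]); c=arm.get_calibration(n)
    print(n,np.round(c["intrinsics"],1).tolist(),np.round(c["cam_to_world"],3).tolist())
print(arm.grip_depth, arm.current_tool_rot(), arm.current_t())
E
```

```text
pics
scene [[518.5, 0.0, 275.2], [0.0, 518.5, 215.2], [0.0, 0.0, 1.0]] [[0.657, -0.563, 0.502, -0.195], [-0.754, -0.504, 0.421, -0.534], [0.016, -0.656, -0.755, 1.03], [0.0, 0.0, 0.0, 1.0]]
top [[385.7, 0.0, 275.8], [0.0, 385.7, 206.0], [0.0, 0.0, 1.0]] [[0.018, -0.998, 0.053, 0.425], [-1.0, -0.018, -0.002, 0.033], [0.003, -0.053, -0.999, 1.068], [0.0, 0.0, 0.0, 1.0]]
0.0188 [[-9.66701418e-01  2.55906699e-01 -3.60590408e-04]
 [ 2.55906938e-01  9.66700883e-01 -1.02040383e-03]
 [ 8.74548905e-05 -1.07870342e-03 -9.99999414e-01]] 0.1
```

View pics/scene0.png

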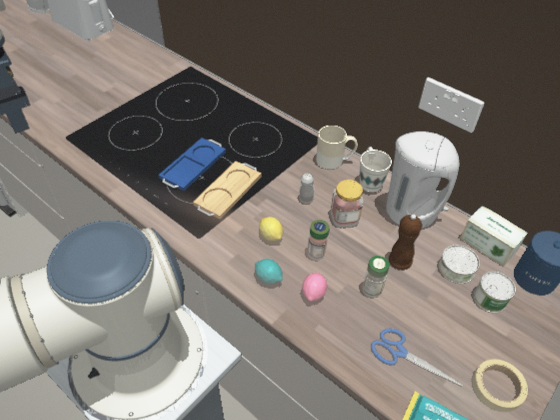

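View pics/top0.png

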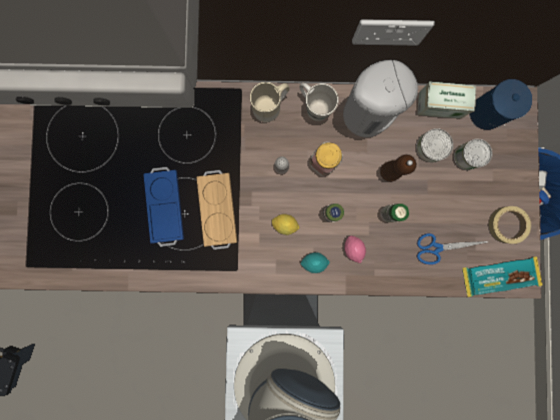

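The scene view shows the trays on the hob, with the lemon, salt shaker and jars to their right. In the top view: blue tray (163,206), wood tray (215,210), lemon (285,224), salt (281,163), red jar (335,213), white-patch jar (398,213), mill (404,163, leaning outward by parallax), jam jar (327,157). There is a hood at the top left. Next I'll measure from masks and an enlarged crop.

```bash
cat > h.py <<'E'
import numpy as np,cv2
from rig import arm
def ray(c,uv):
    K=np.array(c["intrinsics"]);T=np.array(c["cam_to_world"])
    return T[:3,3],T[:3,:3]@np.linalg.solve(K,[*uv,1.])
def onplane(c,uv,z):
    o,d=ray(c,uv); return o+d*(z-o[2])/d[2]
def tri(ca,ua,cb,ub):
    A=[];b=[]
    for c,u in((ca,ua),(cb,ub)):
        o,d=ray(c,u);d=d/np.linalg.norm(d);P=np.eye(3)-np.outer(d,d);A.append(P);b.append(P@o)
    return np.linalg.lstsq(np.vstack(A),np.hstack(b),rcond=None)[0]
def blob(im,lo,hi,box,n=1):
    x0,y0,x1,y1=box
    h=cv2.cvtColor(im[y0:y1,x0:x1],cv2.COLOR_RGB2HSV)
    m=cv2.inRange(h,np.array(lo),np.array(hi));m=cv2.morphologyEx(m,cv2.MORPH_CLOSE,np.ones((3,3)))
    cs=sorted(cv2.findContours(m,cv2.RETR_EXTERNAL,cv2.CHAIN_APPROX_NONE)[0],key=cv2.contourArea)[::-1][:n]
    return [c+np.array([[x0,y0]]) for c in cs]
E
python3 - <<'E'
from h import *
im=cv2.imread("pics/top0.png")[:,:,::-1].copy();c=arm.get_calibration("top")
sc=cv2.imread("pics/scene0.png")[:,:,::-1].copy();cs=arm.get_calibration("scene")
def cen(k): 
    m=cv2.moments(k);return np.array([m["m10"],m["m01"]])/m["m00"]
for n,lo,hi,b in(("blue",(100,120,50),(125,255,255),(135,160,190,255)),("wood",(8,40,90),(30,255,255),(188,165,239,255))):
    k=blob(im,lo,hi,b)[0];r=cv2.minAreaRect(k)
    P=np.array([onplane(c,p,.020)[:2] for p in cv2.boxPoints(r)])
    print(n,"centre",P.mean(0).round(4),[(np.round(np.linalg.norm(P[i]-P[i-1]),4),np.round(np.degrees(np.arctan2(*(P[i]-P[i-1])[::-1])),1)) for i in(1,2)],r)
for n,lo,hi,b,b2,z in(("lemon",(22,110,90),(35,255,255),(265,205,305,242),(250,205,292,250),.028),
  ("redjar",(40,60,20),(90,255,255),(315,195,360,232),(300,210,335,240),.106),
  ("whitejar",(40,60,20),(90,255,255),(375,195,420,232),(360,250,395,285),.106),
  ("jam",(18,110,90),(32,255,255),(310,138,345,172),(330,175,370,205),.11)):
    k=blob(im,lo,hi,b)[0];s=blob(sc,lo,hi,b2)[0]
    ce=cv2.minAreaRect(k)[0] 
    a=cv2.fitEllipse(k);
    dirn=np.radians(a[2]+90);p=onplane(c,ce,z);q=onplane(c,np.array(ce)+10*np.array([np.cos(dirn),np.sin(dirn)]),z)
    print(n,np.round(ce,1),cv2.minAreaRect(k)[1],"plane",p.round(4),"tri",tri(c,cen(k),cs,cen(s)).round(4),"ang",np.degrees(np.arctan2(*(q-p)[1::-1])).round(1),np.round(a[1],1))
cv2.imwrite("pics/crop1.png",cv2.resize(im[135:275,140:430],None,fx=2.75,fy=2.75,interpolation=cv2.INTER_CUBIC)[:,:,::-1])
cv2.imwrite("pics/crop2.png",cv2.resize(sc[130:300,150:430],None,fx=2.8,fy=2.8,interpolation=cv2.INTER_CUBIC)[:,:,::-1])
E
```

```text
blue centre [0.4753 0.3376] [(np.float64(0.0919), np.float64(-83.2)), (np.float64(0.1929), np.float64(-172.5))] ((162.96534729003906, 206.15347290039062), (70.74714660644531, 33.73175811767578), 84.2894058227539)
wood centre [0.4546 0.1887] [(np.float64(0.0958), np.float64(-82.9)), (np.float64(0.2236), np.float64(-172.6))] ((217.58493041992188, 214.8068389892578), (82.22989654541016, 35.12174606323242), 83.9909896850586)
lemon [284.8 224.1] (21.466251373291016, 22.807889938354492) plane [0.432  0.0059 0.028 ] tri [0.4336 0.0042 0.0352] ang 76.8 [19.  25.7]
redjar [337.3 210.1] (16.312532424926758, 9.826828002929688) plane [ 0.4688 -0.1225  0.106 ] tri [ 0.4664 -0.1229  0.0971] ang 107.9 [15.5 19.3]
whitejar [398.5 212. ] (16.0, 19.0) plane [ 0.4668 -0.2755  0.106 ] tri [ 0.4676 -0.2788  0.1007] ang 91.0 [16.7 19.3]
jam [328.5 155. ] (24.0, 25.0) plane [ 0.6063 -0.0986  0.11  ] tri [ 0.6073 -0.0989  0.1029] ang 121.3 [24.8 25.4]
```

View pics/crop1.png

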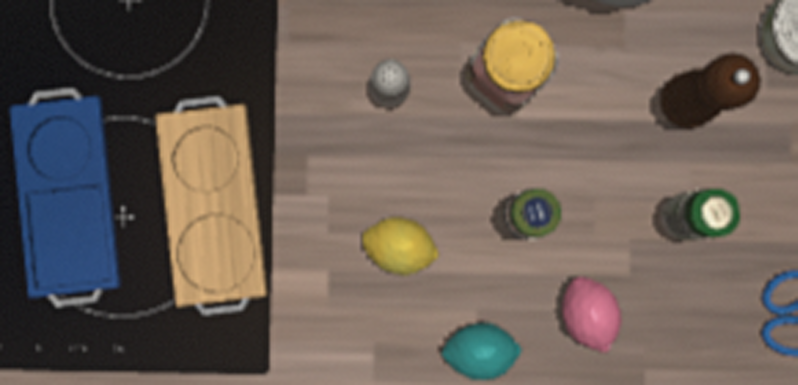

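View pics/crop2.png

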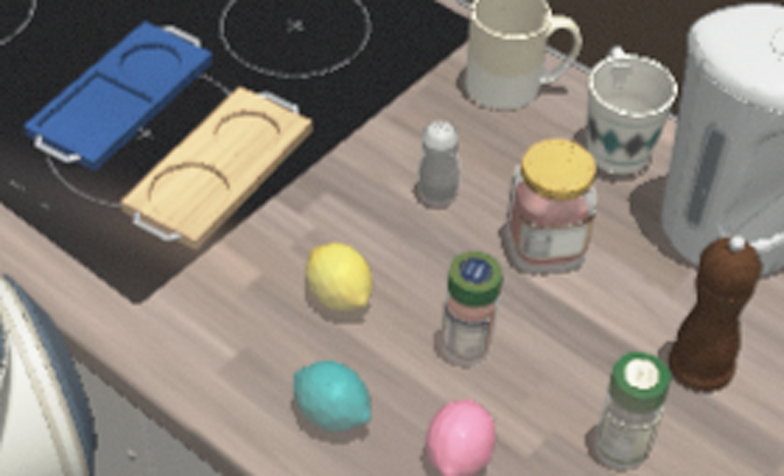

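Crop 1 gives these top-image readings, in crop pixels. The blue corners are (10,107), (100,97), (118,287), (28,297), with the round well at the far end. The wood corners are (156,115), (245,104), (266,295), (178,306), with the smaller well at the far end. Red cap (535,213), salt top (390,75), mill knob (741,76), lemon tips (363,240) and (436,252). Crop 2 shows the same things: salt top (440,126), mill knob (738,241), red cap (475,270).

Run:
```python
from h import *
c=arm.get_calibration("top");cs=arm.get_calibration("scene")
t=lambda X,Y:((X+.5)/2.75-.5+140,(Y+.5)/2.75-.5+135)
s=lambda X,Y:((X+.5)/2.8-.5+150,(Y+.5)/2.8-.5+130)
for n,k in(("blue",[(10,107),(100,97),(118,287),(28,297)]),("wood",[(156,115),(245,104),(266,295),(178,306)])):
    P=np.array([onplane(c,t(*p),.02)[:2] for p in k]);ax=(P[0]+P[1]-P[2]-P[3])/2;yx=(P[0]+P[3]-P[1]-P[2])/2
    print(n,P.mean(0).round(4),np.linalg.norm(ax).round(4),np.linalg.norm(yx).round(4),np.degrees(np.arctan2(ax[1],ax[0])).round(1),np.degrees(np.arctan2(-yx[0],yx[1])).round(1))
# well centres by eye in crop1, floor z .012 /rim .02
for n,p in(("blue round",(60,149)),("wood small",(206,158)),("wood big",(216,252)),("blue obl",(68,236))): print(n,onplane(c,t(*p),.02).round(4))
for n,a,b,z in(("salt",(390,75),(440,126),.088),("mill",(741,76),(738,241),.168),("red",(535,213),(475,270),.106)):
    print(n,onplane(c,t(*a),z).round(4),onplane(cs,s(*b),z).round(4),tri(c,t(*a),cs,s(*b)).round(4))
print("lemon tips",onplane(c,t(363,240),.028).round(4),onplane(c,t(436,252),.028).round(4))
print("kettle base",onplane(cs,(400,218),0).round(3),onplane(cs,(425,225),0).round(3),"mug",onplane(cs,s(500,105),0).round(3),"mill foot front",onplane(cs,s(706,385),0).round(3))
print("kettle top",tri(c,(398,88),cs,(428,150)).round(3), "t",arm.current_t())
```

```text
blue [0.4748 0.3376] 0.1892 0.0893 7.3 7.4
wood [0.4695 0.192 ] 0.1903 0.088 7.9 8.1
blue round [0.5219 0.3431 0.02  ]
wood small [0.5156 0.1983 0.02  ]
wood big [0.4228 0.186  0.02  ]
blue obl [0.436  0.3323 0.02  ]
salt [0.5903 0.0185 0.088 ] [0.5913 0.0218 0.088 ] [0.5891 0.0192 0.0914]
mill [ 0.5815 -0.2805  0.168 ] [ 0.5814 -0.2818  0.168 ] [ 0.582  -0.2812  0.167 ]
red [ 0.4635 -0.1149  0.106 ] [ 0.4631 -0.1168  0.106 ] [ 0.464  -0.1156  0.1042]
lemon tips [0.4371 0.0413 0.028 ] [ 0.4267 -0.0304  0.028 ]
kettle base [ 0.702 -0.211  0.   ] [ 0.725 -0.272  0.   ] mug [0.73  0.047 0.   ] mill foot front [ 0.57  -0.299  0.   ]
kettle top [ 0.728 -0.226  0.235] t 0.1
```

All checks agree: board sizes within 2 mm, the wells seen where they should be, and heights of 91, 167 and 104 mm against 90, 170 and 106 mm. I'll start with the lemon.

```bash
cat >> h.py <<'E'
G=arm.grip_depth
def R(phi):
    a=np.radians(phi);y=np.array([np.cos(a),np.sin(a),0]);z=np.array([0,0,-1.]);return np.column_stack([np.cross(y,z),y,z])
def best(p,phi):  # half-turn alternative with the smaller last joint
    return min((f for f in(phi,phi+180) if arm.solve_ik(p,R(f)) is not None),key=lambda f:abs(np.array(arm.solve_ik(p,R(f)))[5]))
def hop(xy,z,phi):
    phi=best([*xy,z],phi);arm.move_to([*xy,z],R(phi))
def pick(xy,phi,h,zt,close):
    arm.grip(.091);hop(xy,zt,phi);arm.move_l([*xy,h-G],feed=.15)
    arm.grip(close);print("width",round(arm.current_width(),4),"force",round(arm.current_grasp_force(),1))
    arm.move_l([*xy,zt],feed=.2);print("lifted",round(arm.current_width(),4),round(arm.current_grasp_force(),1),"t",round(arm.current_t(),1))
def place(xy,phi,h,zt,dz=.0125,opening=.085):
    hop(xy,zt,phi);arm.move_l([*xy,h-G+dz+.02],feed=.2);arm.move_l([*xy,h-G+dz],feed=.04)
    print("F",np.round(arm.current_force(),1));arm.grip(opening);arm.move_l([*xy,zt],feed=.2)
    print("width",round(arm.current_width(),4),"t",round(arm.current_t(),1))
def pic(n,f):
    im=arm.snapshot(n);cv2.imwrite("pics/"+f,im[:,:,::-1]);return im
E
python3 - <<'E'
from h import *
print([np.round(arm.solve_ik(p,R(best(p,f)))) for p,f in(([.432,.0055,.2],-10.5),([.4353,.3325,.2],97.3),([.59,.0195,.2],0),([.5815,-.281,.29],90),([.4635,-.1157,.2],0),([.515,.1983,.2],98))])
pick((.432,.0055),-10.5,.031,.18,.03)
pic("wrist","w1.png")
E
```

```text
[array([ -7.,  14., 104.,  -0.,  62.,   3.]), array([ 31.,  23.,  89.,  -0.,  68., -66.]), array([-4., 26., 83., -0., 71., -4.]), array([-31.,  27.,  68.,  -0.,  86.,  59.]), array([-21.,  17.,  98.,  -0.,  64., -21.]), array([ 15.,  23.,  89.,  -0.,  68., -83.])]
width 0.0527 force 30.0
lifted 0.053 30.0 t 5.6
```

View pics/w1.png

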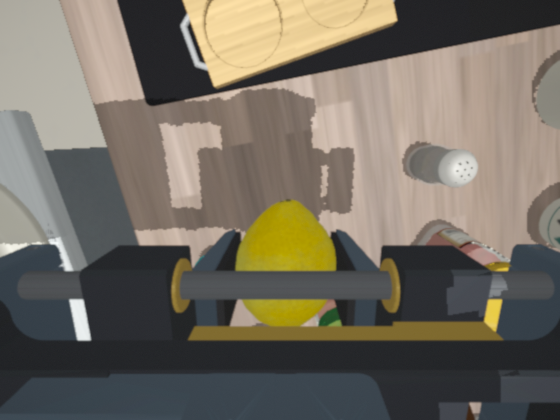

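The lemon is held squarely between the pads, with its tip at (288,200) nearly on the centre line at (286). I'll place it, then do the salt shaker.

Run:
```python
from h import *
place((.4353,.3325),97.3,.031,.18)
pick((.590,.0195),0,.045,.18,.02)
place((.5226,.3437),97.3,.045,.18)
hop((.4635,-.1157),.2,0)
im=pic("top","top1.png");cv2.imwrite("pics/crop3.png",cv2.resize(im[150:270,140:260],None,fx=4,fy=4,interpolation=cv2.INTER_CUBIC)[:,:,::-1])
```

```text
F [ 0.6  0.7 -1. ]
width 0.0849 t 9.9
width 0.0407 force 29.9
lifted 0.0412 29.9 t 14.5
F [-0.  -0.  -0.7]
width 0.085 t 18.8
```

View pics/crop3.png

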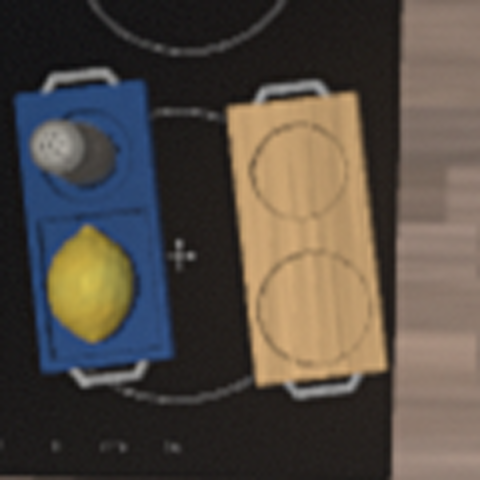

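The lemon lies in the oblong well at (90,284), and the salt shaker stands in the round well with its top at (56,146), offset by parallax. Next come the red jar and the mill.

Run:
```python
from h import *
pick((.4635,-.1157),0,.055,.2,.02)
place((.515,.1983),97.9,.055,.2)
hop((.52,0.0),.29,90)
pick((.5815,-.281),90,.139,.29,.02)
place((.4214,.1855),97.9,.139,.29)
hop((.4,-.05),.3,90)
c=arm.get_calibration("top");cs=arm.get_calibration("scene")
im=pic("top","top2.png");cv2.imwrite("pics/crop4.png",cv2.resize(im[150:270,140:260],None,fx=4,fy=4,interpolation=cv2.INTER_CUBIC)[:,:,::-1])
im=pic("scene","scene2.png");cv2.imwrite("pics/crop5.png",cv2.resize(im[110:250,130:300],None,fx=4,fy=4,interpolation=cv2.INTER_CUBIC)[:,:,::-1])
```

```text
width 0.0458 force 30.0
lifted 0.0455 30.0 t 24.1
F [-0.2  0.  -0.9]
width 0.0848 t 28.4
width 0.0473 force 30.0
lifted 0.0473 30.0 t 35.5
F [ 1.  -0.1 -1.4]
width 0.0851 t 40.8
```

View pics/crop4.png

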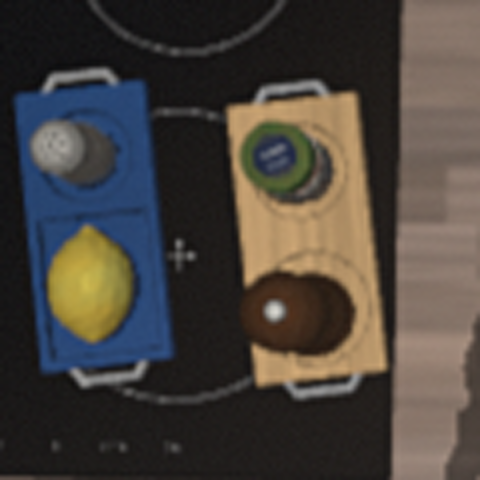

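View pics/crop5.png

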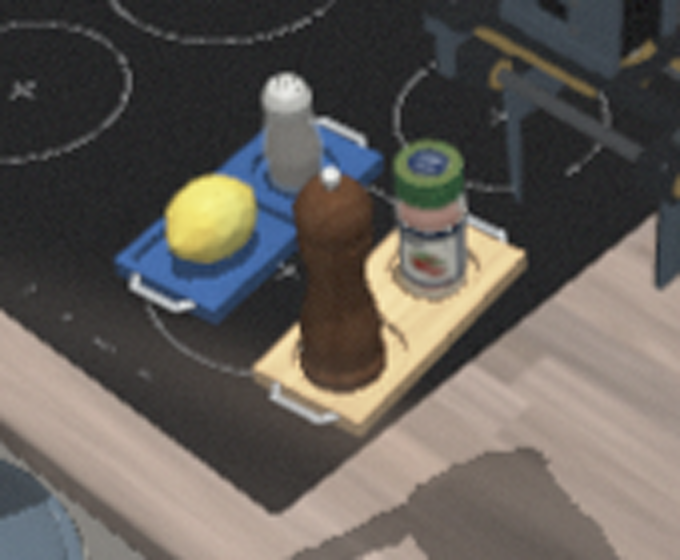

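View pics/scene2.png

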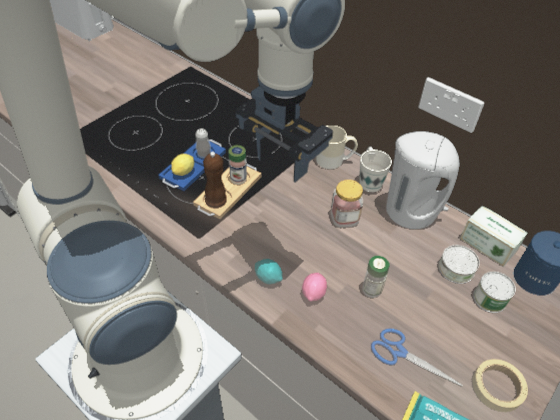

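All four are in their wells and the other jars have not moved. In crop 4 the salt top is (55,145), red cap (277,158), mill knob (274,311) and lemon (90,284). In crop 5 they are (287,82), (430,157), (331,176) and (211,219). I'll triangulate these for heights and centring.

Run:
```python
from h import *
c=arm.get_calibration("top");cs=arm.get_calibration("scene")
t=lambda p:((p[0]+.5)/4-.5+140,(p[1]+.5)/4-.5+150)
s=lambda p:((p[0]+.5)/4-.5+130,(p[1]+.5)/4-.5+110)
for n,a,b,z,o,th,w in(("salt",(55,145),(287,82),.102,(.475,.3376),7.4,.048),("lemon",(90,284),(211,219),.04,(.475,.3376),7.4,-.04),
 ("red",(277,158),(430,157),.118,(.4695,.192),7.9,.046),("mill",(274,311),(331,176),.18,(.4695,.192),7.9,-.048)):
    q=np.radians(th);M=np.array([[np.cos(q),np.sin(q)],[-np.sin(q),np.cos(q)]])
    f=lambda P:(1000*(M@(P[:2]-np.array(o))-[w,0])).round(1)
    T=tri(c,t(a),cs,s(b));print(n,"err mm top",f(onplane(c,t(a),z)),"tri",f(T),"z",T[2].round(4),"expected",z)
```

```text
salt err mm top [-1.7 -4.1] tri [-1.6 -4. ] z 0.1016 expected 0.102
lemon err mm top [-0.   0.2] tri [0.2 1.2] z 0.0366 expected 0.04
red err mm top [-0.9 -1. ] tri [-1.3 -2.3] z 0.1238 expected 0.118
mill err mm top [-1.6  0.6] tri [-1.3  0.9] z 0.1763 expected 0.18
```

Every centre is within about 4 mm, the heights match seating on the well floors, and the gripper is clear. I'm handing the job in.

```bash
python3 -c "
from rig import arm
print(arm.current_t());print(arm.sign_off())"
```

```text
43.3083
the job is handed in; nothing more can be done
None
```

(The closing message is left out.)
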